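# Put up a ward order: carton off the roller lane, vials into their colour-coded stands

## Robot

A 7-joint arm with a two-finger parallel gripper is mounted at the origin on the work surface; the furniture and walls round the work are solid. World frame = base frame: x ahead of the robot, y to its left, z up, the work surface at z = 0. Lengths are in m, angles in rad, forces in N, time in s.
With the tool pointing down it reaches from about 0.35 to 0.9 m from the base axis. Payload 8.1 kg.
Tool frame: the origin (TCP) lies midway between the tips of the shut fingers; the grasp point (between the pads) lies 19 mm behind it; z points along the fingers, y is the line along which they close (so a half turn about z gives the same grasp; the last joint's range is limited). The gripper opens to 92 mm and grips with 3 to 60 N. Pads are 19 mm wide; open, the fingers measure 130 mm over their backs; the gripper's body (75 mm by 190 mm) begins 47 mm behind the grasp point.
Start: joints at [-1.446, 0.434, 0.025, 1.573, -0.012, 1.134, -0.075], TCP at [0.141, 0.609, 0.227] pointing down, gripper open.
Joint ranges: [-2.62, 2.62], [-0.44, 2.09], [-1.27, 1.32], [0.08, 2.57], [-1.32, 4.46], [0.12, 2], [-2.74, 2.74]. Speed limits (rad/s): [2.22, 2.22, 3.01, 3.01, 3.14, 3.14, 3.14].

## Interface

Orientations are given as a rotation vector (axis times angle).
In Python, from cell import arm gives the robot as it stands.
- The arm moves only by the tool send_rows, never from a script. Its argument "increments" is a list of rows, each a list of 3 entries, a list of its own where there are three numbers: the finger opening in cm, from 0 to 9.18, then the shift along the tool's x, y, z in cm, then the turn, a rotation vector about the tool's x, y, z in rad. A call has 1 to 5 rows; each row shifts and turns the commanded pose from where the row before left it, along the tool's axes as they then stand; what a row does not reach is not made up. A row lasts 1/10 s, in which the tool goes at most 50 mm and 8.59 degrees, less where a joint would pass 70% of its speed; a pose out of reach is approached as far as the arm can. A call is refused whole if a number of a shift passes 5 or a number of a turn 0.15, either way. A call with a gripper value outside its range is refused whole. The fingers move at their own pace and stop on an object; "force" is the grip in N (left out, the last holds). Time passes only in rows, so rows that do not move let the fingers close. It gives the time, the measured TCP pose, the force, the opening and the grip force at its end, in the units of the state.
- arm.observe(): the state, without advancing time (a new reading comes with each control period).
- arm.get_image(name): name is "scene" or "top" or "wrist"; returns the picture (384x512x3 uint8, red, green, blue); there is no depth.
- arm.camera_params(name): a dict with "camera_matrix" (3x3 intrinsics, pixels), "R" (3x3) and "t" (3): a world point X has camera coordinates R X + t. Camera axes: x right, y down, z forward; pixel columns grow to the right and rows downward; lengths in m; the calibration is good to about 2 mm. A picture is of the moment at which its call begins: read the wrist's pose just before it. camera_params takes no time and is no camera call; for the wrist camera it gives the pose at the moment of the call.
- arm.sign_off(): hands the job in; it is judged then, once.
The state is a dict: "clock": time; "joints": joint angles; "dq": joint speeds; "joint_efforts": joint torques, N m; "position": TCP position; "ee_rot": TCP orientation; "force": force on the tool from outside, world axes, zero at the start; "ft_torque": the same for the moment, N m; "width": opening from 0.0 (shut) to 1.0 (fully open); "gripper_force": force on a finger pad.
Only numpy, scipy, OpenCV 4.12 (cv2) and the standard library are available. Lean on these libraries where they do the work, as an engineer would, in place of code of your own. Each camera call takes 0.05 s, during which the arm holds its last target. There are 200 camera calls.

## Task

Put up this ward's order: push the green carton along the free rollers to the end stop, lift it off there and lay it flat in the green tray, and put each of the three vials upright in the stand of its cap's colour. Never lift the carton out between the guides, do not tip a vial over, and leave the clear dosing cup where it stands.

Things in the scene. Friction and masses are not known exactly. Their poses are not given: they have to be found in the camera images.
- roller_lane: fixed aluminium lane 246 (x) x 70 mm with free-turning grey rollers, tops at z 20 mm. Origin: underside centre; +x: rolling direction. Rubber stop face at x +110, stop plate up to z 36. Side guides (faces y +-27 inside, +-30 outside, tops z 37) from the open rear end (x -137) to x +12; from there to the stop the sides are open for fingers (frame to y +-34, z 17).
- green_carton: small green-and-white closed medicine carton, 90 (x) x 50 (y) x 20 (z) mm, about 60 g. Origin: underside centre; z up. Starts on the rollers between the guides, its x along the lane's x, its centre at lane x -55 to -25 mm; against the stop its centre is at lane x +65, y 0, underside z 20. It rolls under less than 1 N.
- carton_tray: fixed green tray with a white inlay, 116 (x) x 76 (y) mm. Floor at z 3 mm; lips 10.5 mm high round a pocket of 106 x 66: whole short ends, but on the long sides only at the corners (|x| over 35), so their middles are open for fingers. Origin: underside centre; x along the long side. The carton lies in it with x along the tray's x, either way round.
- red_vial: clear glass vial with a red cap, standing upright; 26 mm diameter, 53 mm tall overall, straight body up to about 45 mm, narrower neck and cap above. Origin: centre of its underside; z up. Grip the body from above.
- blue_vial: amber glass vial with a blue cap, standing upright; 26 mm diameter, 53 mm tall overall, straight body up to about 45 mm, narrower neck and cap above. Origin: centre of its underside; z up. Grip the body from above.
- yellow_vial: amber glass vial with a yellow cap, standing upright; 22 mm diameter, 47 mm tall overall, straight body up to about 40 mm, narrower neck and cap above. Origin: centre of its underside; z up. Grip the body from above.
- red_stand: fixed red plastic vial stand: a flared red cup on a white round foot 58 mm wide. The cup's mouth is 46 mm across inside at its rim, 22 mm above the table, and tapers to 36 mm at the floor, which is 4.5 mm above the table; 53 mm over the rim outside. Origin: underside centre, on the cup's axis; z up.
- blue_stand: fixed blue plastic vial stand: a flared blue cup on a white round foot 58 mm wide. The cup's mouth is 46 mm across inside at its rim, 22 mm above the table, and tapers to 36 mm at the floor, which is 4.5 mm above the table; 53 mm over the rim outside. Origin: underside centre, on the cup's axis; z up.
- yellow_stand: fixed yellow plastic vial stand: a flared yellow cup on a white round foot 58 mm wide. The cup's mouth is 46 mm across inside at its rim, 22 mm above the table, and tapers to 36 mm at the floor, which is 4.5 mm above the table; 53 mm over the rim outside. Origin: underside centre, on the cup's axis; z up.
- cup: small clear plastic dosing cup, 40 mm wide and 36 mm tall, open side up: a bystander. Origin: centre of its underside.
There are look-alikes about, which are no part of the job. What is shaped like the blue_vial but pink or purple is not meant.

How it is judged:
By the outcome, as a careful person would: the job done as asked, in the order asked, and still so for the second after the job is handed in, with the robot touching nothing.
It also fails if it takes over 96 s, if anything falls off the work surface, if the arm or the gripper's body presses on something with over 40 N, if the wrist force passes 120 N, or if a joint passes its speed limit or range.

## Working session

There is one attempt and no reset: what is moved stays moved. The work goes in short steps, Python scripts to look and compute and a tool call to move; the robot and the scene stay as the last step left them, time stands still between calls to the robot, and variables do not carry over. Pictures are saved under pics/ and viewed, at most 14 in all, crops included, and the job is handed in when it is done.

Besides the shell and the picture viewer there is one more tool, called after "Request:" as a command line: name --argument value ..., lists and objects as JSON in quotes. send_rows: Moves the arm, as the interface text tells. Its arguments: {"type":"object","properties":{"increments":{"type":"array"},"force":{"type":"number"}},"required":["increments"]}

```bash
mkdir -p pics; ls
python3 - <<'E'
from cell import arm
import cv2,numpy as np
for n in("scene","top"):
    cv2.imwrite(f"pics/{n}0.png",arm.get_image(n)[:,:,::-1])
    p=arm.camera_params(n);R=np.array(p["R"]);print(n,np.round(p["camera_matrix"],1).tolist(),np.round(-R.T@np.array(p["t"]),3),np.round(R,2).tolist())
s=arm.observe();print(s["position"],s["ee_rot"],s["clock"],s["width"])
E
```

```text
pics
scene [[421.3, 0.0, 251.8], [0.0, 421.3, 188.0], [0.0, 0.0, 1.0]] [-0.499  0.728  0.731] [[-0.61, -0.79, 0.01], [-0.41, 0.31, -0.86], [0.68, -0.53, -0.51]]
top [[383.3, 0.0, 251.9], [0.0, 383.3, 191.6], [0.0, 0.0, 1.0]] [0.098 0.038 1.399] [[0.02, -1.0, 0.0], [-0.98, -0.02, -0.22], [0.22, 0.0, -0.98]]
[0.14110752 0.60841154 0.22602193] [-3.57097415e-01 -3.12123009e+00  2.21826574e-03] 0.1 1.0018265069437404
```

View pics/scene0.png

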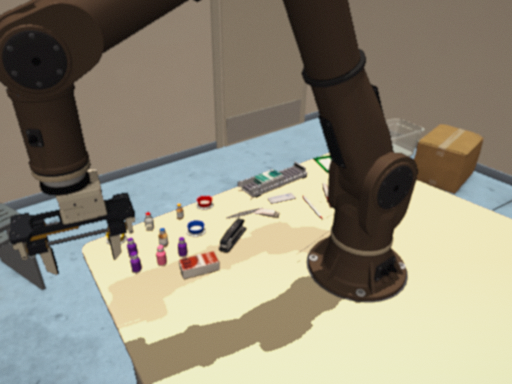

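View pics/top0.png

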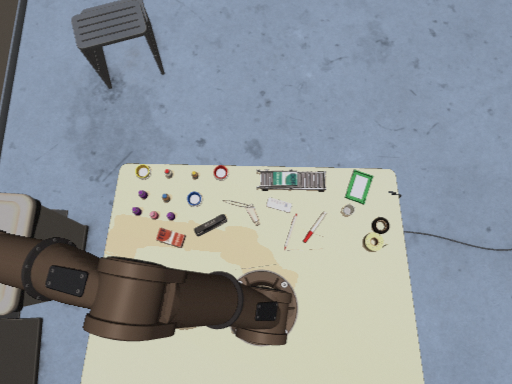

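The top view shows, as seen: yellow stand (143,172), red vial (168,173), yellow vial? (195,175), red stand (221,172), blue stand (194,199), blue vial? (166,197), purple/pink look-alikes (142,195),(137,211),(154,215),(171,216), lane (291,180), tray (359,187), cup (347,211). I enlarge it to confirm.

```bash
cat > h.py <<'E'
import numpy as np,cv2
from cell import arm
from scipy.spatial.transform import Rotation as Rn
def ray(name,uv,z,p=None):
    p=p or arm.camera_params(name);K=np.array(p["camera_matrix"]);R=np.array(p["R"]);c=-R.T@np.array(p["t"])
    d=R.T@np.linalg.solve(K,[uv[0],uv[1],1.]);return c+d*(z-c[2])/d[2]
def proj(p,X):
    q=np.array(p["R"])@np.array(X)+np.array(p["t"]);q=np.array(p["camera_matrix"])@q;return q[:2]/q[2]
E
python3 - <<'E'
from h import *
im=cv2.imread("pics/top0.png")
a=cv2.resize(im[160:225,125:235],None,fx=7,fy=7,interpolation=cv2.INTER_CUBIC)
b=cv2.resize(im[160:220,250:385],None,fx=5.7,fy=5.7,interpolation=cv2.INTER_CUBIC)
cv2.imwrite("pics/c1.png",a);cv2.imwrite("pics/c2.png",b)
for n,uv,z in[("ys",(143,172),.02),("rv",(168,173),.05),("yv",(195,175),.045),("rs",(221,172),.02),("bs",(194,199),.02),("bv",(166,197),.05),("lane",(291,180),.02),("carton",(285,179),.04),("tray",(359,187),.01),("cup",(347,211),.036)]: print(n,np.round(ray("top",uv,z),3))
E
```

```text
ys [0.474 0.448 0.02 ]
rv [0.464 0.347 0.05 ]
yv [0.46  0.249 0.045]
rs [0.48  0.157 0.02 ]
bs [0.375 0.252 0.02 ]
bv [0.374 0.348 0.05 ]
lane [ 0.456 -0.104  0.02 ]
carton [ 0.454 -0.08   0.04 ]
tray [ 0.437 -0.359  0.01 ]
cup [ 0.341 -0.304  0.036]
```

View pics/c1.png

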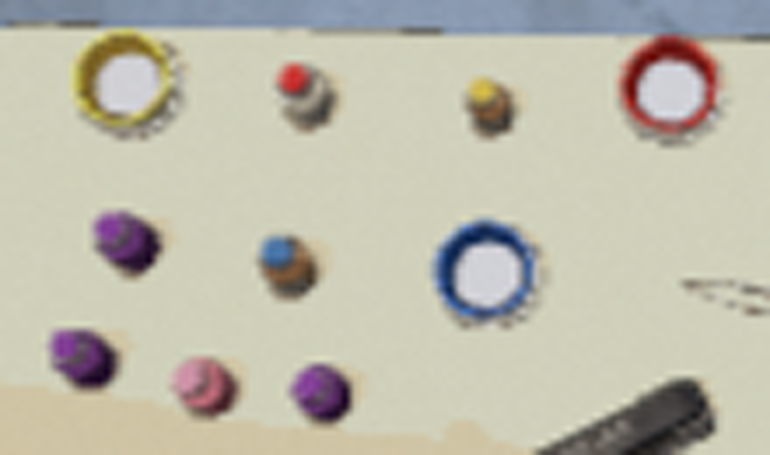

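View pics/c2.png

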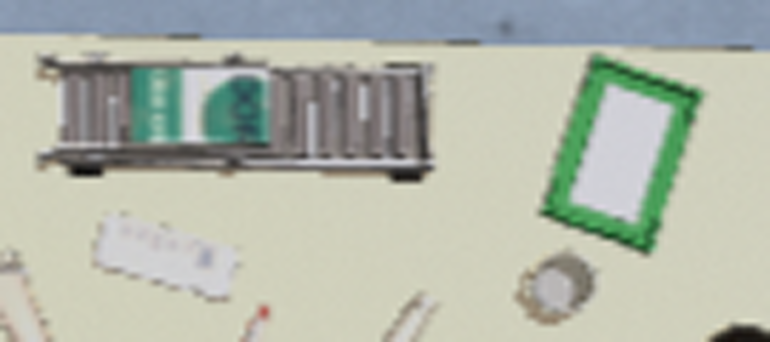

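Red-cap clear vial crop1 (293,78), yellow-cap amber (482,92), blue-cap amber (278,250) fit; the purple (120,240),(82,358),(322,393) and pink (205,385) ones are look-alikes. Lane: rear left, stop plate right (425,115), so it rolls to −y; tray is turned; cup at crop2 (557,285).

Run:
```python
from h import *
im=cv2.imread("pics/top0.png");hsv=cv2.cvtColor(im,cv2.COLOR_BGR2HSV)
def blob(x0,x1,y0,y1,lo,hi,lo2=None):
    m=cv2.inRange(hsv,lo,hi)
    if lo2: m|=cv2.inRange(hsv,lo2,(180,255,255))
    k=np.zeros_like(m);k[y0:y1,x0:x1]=m[y0:y1,x0:x1];return np.argwhere(k)[:,::-1].astype(np.float32)
L=[("ys",134,153,163,183,(18,90,60),(35,255,255),None,.022),("rs",212,231,163,182,(0,120,50),(8,255,255),(172,120,50),.022),("bs",185,205,190,210,(100,90,50),(125,255,255),None,.022),
("rv",163,174,165,181,(0,120,80),(8,255,255),(172,120,80),.051),("yv",190,199,168,178,(20,110,100),(35,255,255),None,.046),("bv",160,171,192,199,(95,90,60),(125,255,255),None,.051)]
for n,*a,z in L:
    q=blob(*a);c,r=cv2.minEnclosingCircle(q);c2=q.mean(0);P=ray("top",c,z);print(n,len(q),np.round(c,1),np.round(c2,1),np.round(r,1),np.round(P,3),np.round(ray("top",c2,z),3))
q=blob(342,378,165,207,(55,100,40),(75,255,255));r=cv2.minAreaRect(q);b=cv2.boxPoints(r)
B=np.array([ray("top",u,.0105) for u in b]);print("tray",np.round(B,3).tolist(),B.mean(0),[np.linalg.norm(B[i]-B[i-1]) for i in range(4)])
q=blob(268,303,165,195,(70,60,40),(95,255,255));r=cv2.minAreaRect(q);b=cv2.boxPoints(r)
B=np.array([ray("top",u,.04) for u in b]);print("carton",np.round(B,3).tolist(),B.mean(0))
# lane corners from crop2
for u in [(430,65),(430,165),(45,65),(45,160)]: print(np.round(ray("top",(250+u[0]/5.7,160+u[1]/5.7),.036),3))
```

```text
ys 78 [141.9 170.7] [140.9 169.9] 7.0 [0.478 0.452 0.022] [0.481 0.456 0.022]
rs 57 [220.2 171.5] [220.2 170. ] 6.7 [0.482 0.16  0.022] [0.487 0.16  0.022]
bs 60 [193.6 198.1] [193.1 197.1] 6.7 [0.379 0.254 0.022] [0.382 0.255 0.022]
rv 13 [166.5 170.8] [166.6 170.8] 1.9 [0.472 0.353 0.051] [0.472 0.353 0.051]
yv 10 [193.5 172.5] [193.5 172.8] 1.6 [0.469 0.255 0.046] [0.468 0.255 0.046]
bv 12 [164.3 195.7] [164.2 195.6] 1.8 [0.379 0.355 0.051] [0.379 0.355 0.051]
tray [[0.397, -0.305, 0.01], [0.504, -0.343, 0.01], [0.481, -0.412, 0.01], [0.375, -0.373, 0.01]] [ 0.43894371 -0.35784413  0.0105    ] [np.float64(0.07138212392942672), np.float64(0.11357809922822559), np.float64(0.07254415669202244), np.float64(0.11321879171748858)]
carton [[0.479, -0.036, 0.04], [0.481, -0.12, 0.04], [0.436, -0.12, 0.04], [0.434, -0.036, 0.04]] [ 0.45753461 -0.07815393  0.04      ]
[ 0.487 -0.23   0.036]
[ 0.421 -0.228  0.036]
[0.481 0.02  0.036]
[0.418 0.019 0.036]
```

```bash
cat >> h.py <<'E'
def pose():
    s=arm.observe();R=Rn.from_rotvec(s["ee_rot"]);y=R.apply([0,1,0]);return np.array(s["position"]),np.arctan2(y[1],y[0]),R,s
def plan(targets,w,step=4.5,turn=.14):
    """targets: list of (xyz m, yaw deg); prints rows in tool axes, levelling the tool"""
    p,psi,R,s=pose();out=[]
    for P,yd in targets:
        P=np.array(P);f=np.deg2rad(yd);c,sn=np.cos(f),np.sin(f)
        T=Rn.from_matrix(np.array([[sn*-1,c,0],[c,sn,0],[0,0,-1]]).T)
        # columns x=(-s,c,0), y=(c,s,0), z=down
        T=Rn.from_matrix(np.column_stack([[-sn,c,0],[c,sn,0],[0,0,-1]]))
        rv=(R.inv()*T).as_rotvec();n=int(max(1,np.ceil(np.linalg.norm(P-p)*100/step),np.ceil(np.linalg.norm(rv)/turn)))
        for i in range(n):
            d=(P-p)/(n-i);r=(R.inv()*T).as_rotvec()/(n-i)
            t=np.round(R.inv().apply(d)*100,2);r=np.round(r,3)
            out.append([w,t.tolist(),r.tolist()]);p=p+R.apply(t/100);R=R*Rn.from_rotvec(r)
        out.append("--")
    o=[r for r in out if r!="--"]
    for i in range(0,len(o),5): print(str(o[i:i+5]).replace(" ",""))
def snap(name,f):
    p=arm.camera_params(name);im=np.ascontiguousarray(arm.get_image(name)[:,:,::-1]);cv2.imwrite(f,im);return im,p
E
sed -i '/T=Rn.from_matrix(np.array/d' h.py
python3 - <<'E'
from h import *
p=arm.camera_params("wrist");R=np.array(p["R"]);print(np.array(p["camera_matrix"])[0],-R.T@p["t"],R.round(2).tolist())
plan([((.455,.01,.22),1.5)],0)
E
```

```text
[333.52469501   0.         256.96120591] [0.07050683 0.62469248 0.38322032] [[0.23, 0.97, -0.0], [0.94, -0.22, 0.27], [0.26, -0.06, -0.96]]
[[0,[-2.76,-3.2,0.04],[-0.0,0.0,0.082]],[0,[-3.01,-2.96,0.04],[-0.0,0.0,0.082]],[0,[-3.24,-2.71,0.04],[-0.0,0.0,0.082]],[0,[-3.45,-2.43,0.04],[-0.0,0.0,0.082]],[0,[-3.64,-2.14,0.04],[-0.0,0.0,0.082]]]
[[0,[-3.8,-1.84,0.04],[-0.0,0.0,0.082]],[0,[-3.94,-1.52,0.04],[-0.0,0.0,0.082]],[0,[-4.05,-1.19,0.04],[-0.0,0.0,0.083]],[0,[-4.14,-0.85,0.05],[-0.0,0.0,0.082]],[0,[-4.19,-0.51,0.04],[-0.0,0.0,0.083]]]
[[0,[-4.22,-0.16,0.05],[-0.0,0.0,0.082]],[0,[-4.22,0.19,0.04],[-0.0,0.0,0.083]],[0,[-4.19,0.53,0.05],[-0.0,0.0,0.082]],[0,[-4.13,0.88,0.04],[-0.0,0.0,0.083]],[0,[-4.05,1.22,0.05],[-0.0,0.001,0.082]]]
[[0,[-3.93,1.54,0.04],[-0.0,0.0,0.083]]]
```

Request:
send_rows --increments '[[0,[-2.76,-3.2,0.04],[0,0,0.082]],[0,[-3.01,-2.96,0.04],[0,0,0.082]],[0,[-3.24,-2.71,0.04],[0,0,0.082]],[0,[-3.45,-2.43,0.04],[0,0,0.082]],[0,[-3.64,-2.14,0.04],[0,0,0.082]]]'

```text
clock: 0.6
position: [0.2398, 0.4201, 0.2245]
ee_rot: [-0.99, -2.981, 0.001]
force: [0.9, 0.4, 0.5]
width: 0.611
gripper_force: 0.0
```

Request:
send_rows --increments '[[0,[-3.8,-1.84,0.04],[0,0,0.082]],[0,[-3.94,-1.52,0.04],[0,0,0.082]],[0,[-4.05,-1.19,0.04],[0,0,0.083]],[0,[-4.14,-0.85,0.05],[0,0,0.082]],[0,[-4.19,-0.51,0.04],[0,0,0.083]]]'

```text
clock: 1.1
position: [0.3377, 0.2332, 0.2225]
ee_rot: [-1.579, -2.716, -0.0]
force: [0.5, -0.0, 0.2]
width: 0.18
gripper_force: 0.0
```

Request:
send_rows --increments '[[0,[-4.22,-0.16,0.05],[0,0,0.082]],[0,[-4.22,0.19,0.04],[0,0,0.083]],[0,[-4.19,0.53,0.05],[0,0,0.082]],[0,[-4.13,0.88,0.04],[0,0,0.083]],[0,[-4.05,1.22,0.05],[0,0,0.082]]]'

```text
clock: 1.6
position: [0.4358, 0.0463, 0.2204]
ee_rot: [-2.101, -2.336, -0.001]
force: [1.2, -0.1, 0.1]
width: 0.004
gripper_force: 0.0
```

Request:
send_rows --increments '[[0,[-3.93,1.54,0.04],[0,0,0.083]],[0,[0,0,0],[0,0,0]]]'

```text
clock: 1.8
position: [0.4568, 0.0052, 0.2202]
ee_rot: [2.202, 2.237, -0.001]
force: [0.9, -0.1, -0.4]
width: 0.005
gripper_force: 0.0
```

Run:
```python
from h import *
p,y,R,s=pose();print(p,np.rad2deg(y),s["clock"],s["joints"],s["width"])
im,c=snap("wrist","pics/w1.png")
for X in [(.4575,-.078,.04),(.455,-.105,.02)]: print(proj(c,X))
```

```text
[0.45678448 0.00516919 0.2201948 ] 0.9064259267542676 1.8 [-0.67798654  0.17087848  0.64169727  2.01202777 -0.11900477  0.99381418
  0.03747711] 0.0052423417470433015
[256.33183563 244.4271055 ]
[253.86135125 258.24634021]
```

View pics/w1.png

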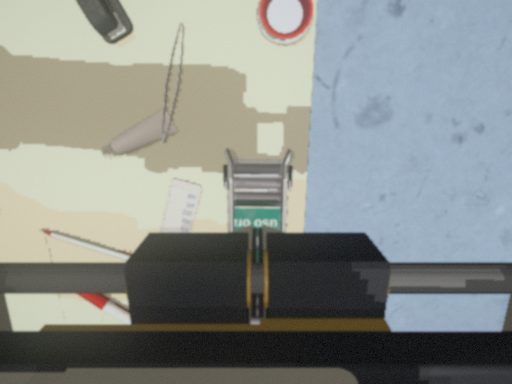

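Wrist view: carton's rear top edge at row ~206, cols 234–281; lane guides left 229 / right 288; red stand at (286,12).

Run:
```python
from h import *
im=cv2.imread("pics/w1.png");p=arm.camera_params("wrist")
for u,z in[((234,207),.04),((281,207),.04),((229,200),.037),((288,200),.037),((229,225),.037),((287.5,225),.037),((230,165),.02),((286,12),.022)]: print(u,ray("wrist",u,z,p).round(4))
g=cv2.cvtColor(im,cv2.COLOR_BGR2HSV);m=cv2.inRange(g,(70,80,30),(95,255,255));m[:195]=0;m[232:]=0;m[:,:220]=0;m[:,300:]=0
q=np.argwhere(m);print(q.min(0),q.max(0))
```

```text
(234, 207) [ 0.4318 -0.0322  0.04  ]
(281, 207) [ 0.4817 -0.0311  0.04  ]
(229, 200) [ 0.4262 -0.0254  0.037 ]
(288, 200) [ 0.4891 -0.0241  0.037 ]
(229, 225) [ 0.4262 -0.0539  0.037 ]
(287.5, 225) [ 0.4899 -0.0526  0.037 ]
(230, 165) [0.426  0.0091 0.02  ]
(286, 12) [0.4801 0.1599 0.022 ]
[209 235] [231 280]
```

Run:
```python
from h import *
plan([((.457,.0,.027),1)],0)
```

```text
[[0,[-0.15,0.02,3.86],[0.0,0.0,0.001]],[0,[-0.15,0.03,3.86],[0.0,0.0,0.0]],[0,[-0.15,0.02,3.85],[0.0,0.0,0.001]],[0,[-0.15,0.03,3.86],[0.0,0.001,0.0]],[0,[-0.16,0.02,3.85],[0.0,0.0,0.001]]]
```

Request:
send_rows --increments '[[0,[-0.1,0.02,3.86],[0,0,0]],[0,[-0.1,0.02,3.86],[0,0,0]],[0,[-0.1,0.02,3.86],[0,0,0]],[0,[-0.1,0.02,3.86],[0,0,0]],[0,[-0.1,0.0,3.8],[0,0,0]]]'

```text
clock: 2.35
position: [0.4553, 0.0069, 0.0259]
ee_rot: [-2.189, -2.252, 0.0]
force: [0.8, 1.2, 0.0]
width: 0.005
gripper_force: 0.0
```

Request:
send_rows --increments '[[0,[-1,0,0],[0,0,0]],[0,[-0.8,0,0],[0,0,0]],[0,[-0.7,0,0],[0,0,0]],[0,[-0.7,0,0],[0,0,0]],[0,[-0.7,0,0],[0,0,0]]]'

```text
clock: 2.85
position: [0.4579, -0.034, 0.0289]
ee_rot: [2.191, 2.249, 0.004]
force: [-0.6, 0.1, 0.0]
width: 0.005
gripper_force: 0.1
```

Request:
send_rows --increments '[[0,[-0.8,0,0],[0,0,0]],[0,[-0.8,0,0],[0,0,0]],[0,[-0.8,0,0],[0,0,0]],[0,[-0.8,0,0],[0,0,0]],[0,[-0.8,0,0],[0,0,0]]]'

```text
clock: 3.35
position: [0.458, -0.0742, 0.0275]
ee_rot: [-2.192, -2.25, 0.0]
force: [1.0, 0.4, 0.0]
width: 0.008
gripper_force: 0.1
```

Request:
send_rows --increments '[[0,[-0.8,0,0],[0,0,0]],[0,[-0.7,0,0],[0,0,0]],[0,[-0.6,0,0],[0,0,0]],[0,[-0.5,0,0],[0,0,0]],[0,[-0.4,0,0],[0,0,0]]]'

```text
clock: 3.85
position: [0.4588, -0.1039, 0.0275]
ee_rot: [-2.193, -2.25, 0.0]
force: [-0.6, 0.6, 0.1]
width: 0.007
gripper_force: 0.1
```

Request:
send_rows --increments '[[0,[-0.4,0,0],[0,0,0]],[0,[-0.4,0,0],[0,0,0]],[0,[-0.3,0,0],[0,0,0]],[0,[-0.2,0,0],[0,0,0]],[0,[-0.2,0,0],[0,0,0]]]'

```text
clock: 4.35
position: [0.4592, -0.1185, 0.0275]
ee_rot: [-2.192, -2.25, -0.0]
force: [-0.1, -0.4, 0.4]
width: 0.006
gripper_force: 0.1
```

Run:
```python
from h import *
im,p=snap("scene","pics/s1.png")
c=proj(p,(.459,-.13,.03));print(c)
x,y=c.astype(int);cv2.imwrite("pics/s1c.png",cv2.resize(im[max(0,y-45):y+45,x-60:x+60],None,fx=6,fy=6,interpolation=cv2.INTER_CUBIC));print(x-60,max(0,y-45))
```

```text
[278.8003767  173.48678581]
218 128
```

View pics/s1c.png

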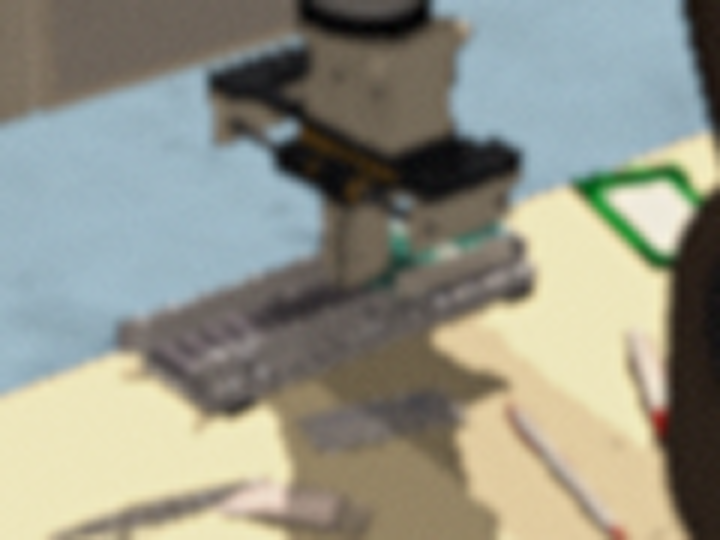

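The carton is before the finger, its front end at crop (500,230) close to the stop (522,240). I push on until the force shows contact.

Request:
send_rows --increments '[[0,[-0.2,0,0],[0,0,0]],[0,[-0.2,0,0],[0,0,0]],[0,[-0.2,0,0],[0,0,0]],[0,[-0.2,0,0],[0,0,0]],[0,[0,0,0],[0,0,0]]]'

```text
clock: 4.9
position: [0.4591, -0.121, 0.0274]
ee_rot: [-2.183, -2.25, -0.005]
force: [0.7, 20.4, 8.5]
width: 0.004
gripper_force: 9.9
```

Request:
send_rows --increments '[[0,[-0.2,0,0],[0,0,0]],[0,[-0.2,0,0],[0,0,0]],[0,[-0.1,0,0],[0,0,0]],[0,[0,0,0],[0,0,0]]]'

```text
clock: 5.3
position: [0.459, -0.1212, 0.0274]
ee_rot: [-2.175, -2.251, -0.01]
force: [-0.3, 35.2, 15.5]
width: 0.002
gripper_force: 18.4
```

Request:
send_rows --increments '[[0,[0.8,0,0],[0,0,0]],[0,[0.8,0,0],[0,0,0]],[0,[1.0,0,-2.0],[0,0,0]],[0,[1.0,0,-4.5],[0,0,0]],[9,[1.0,0,-4.5],[0,0,0]]]'

```text
clock: 5.8
position: [0.4574, -0.0857, 0.1382]
ee_rot: [-2.193, -2.248, 0.004]
force: [1.3, 0.7, -0.2]
width: 0.053
gripper_force: 0.0
```

Request:
send_rows --increments '[[9,[1,0,-4.5],[0,0,0]],[9,[1,0,-3],[0,0,0]],[9,[0,0,0],[0,0,0]],[9,[0,0,0],[0,0,0]]]'

```text
clock: 6.2
position: [0.458, -0.0654, 0.2128]
ee_rot: [2.191, 2.25, 0.002]
force: [-0.2, 0.1, -0.2]
width: 0.388
gripper_force: 0.0
```

Run:
```python
from h import *
p,y,R,s=pose();print(p,np.rad2deg(y),s["clock"],s["width"])
im,c=snap("wrist","pics/w2.png")
print(proj(c,(.458,-.1305,.04)))
g=cv2.cvtColor(im,cv2.COLOR_BGR2HSV);m=cv2.inRange(g,(70,80,30),(95,255,255));q=np.argwhere(m);print(len(q),q.min(0),q.max(0))
```

```text
[ 0.45804922 -0.0654389   0.21283329] 1.5064559908682573 6.2 0.3878175673417769
[255.28259197 232.17523998]
1233 [235 233] [368 506]
```

View pics/w2.png

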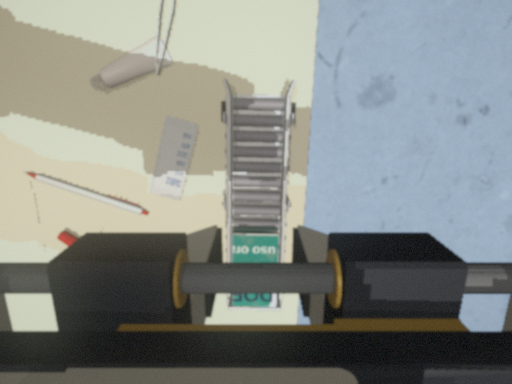

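Carton now with its rear edge at row ~234 (cols 231–280) and front edge at row ~306 (cols 229–280), at the stop.

Run:
```python
from h import *
p=arm.camera_params("wrist")
for u in[(231,234.5),(280,234.5),(229,306),(280,306)]: print(ray("wrist",u,.04,p).round(4))
plan([((.458,-.170,.10),1.5),((.458,-.1755,.0225),1.5)],9)
```

```text
[ 0.4312 -0.1338  0.04  ]
[ 0.4833 -0.1324  0.04  ]
[ 0.4294 -0.2212  0.04  ]
[ 0.4872 -0.2197  0.04  ]
[[9,[-2.61,-0.05,2.8],[-0.0,0.0,-0.0]],[9,[-2.61,-0.05,2.8],[-0.0,0.0,-0.0]],[9,[-2.61,-0.05,2.8],[-0.0,0.0,-0.0]],[9,[-2.6,-0.05,2.8],[-0.0,0.0,-0.001]],[9,[-0.28,-0.01,3.87],[-0.0,0.0,0.0]]]
[[9,[-0.27,-0.0,3.88],[-0.0,0.0,0.0]]]
```

Request:
send_rows --increments '[[8,[-2.6,0,2.8],[0,0,0]],[8,[-2.6,0,2.8],[0,0,0]],[8,[-2.6,0,2.8],[0,0,0]],[8,[-2.6,0,2.8],[0,0,0]],[8,[-0.3,0,3.0],[0,0,0]]]'

```text
clock: 6.75
position: [0.459, -0.1768, 0.0683]
ee_rot: [2.198, 2.244, -0.005]
force: [0.3, 0.3, 0.5]
width: 0.852
gripper_force: 0.0
```

Request:
send_rows --increments '[[8,[-0.2,0,3.0],[0,0,0]],[8,[0,0,1.7],[0,0,0]],[8,[0,0,0],[0,0,0]]]'

```text
clock: 7.05
position: [0.4574, -0.1748, 0.0203]
ee_rot: [-2.191, -2.244, 0.007]
force: [-0.0, -0.3, 0.3]
width: 0.875
gripper_force: 0.0
```

Request:
send_rows --increments '[[4.5,[0,0,-0.1],[0,0,0]],[4.5,[0,0,0],[0,0,0]],[4.5,[0,0,0],[0,0,0]],[4.5,[0,0,0],[0,0,0]],[4.5,[0,0,0],[0,0,0]]]' --force 15

```text
clock: 7.55
position: [0.461, -0.1744, 0.0251]
ee_rot: [2.192, 2.25, 0.001]
force: [-1.7, -0.2, 5.8]
width: 0.542
gripper_force: 15.0
```

Request:
send_rows --increments '[[4.5,[0,0,-1],[0,0,0]],[4.5,[0,0,-2],[0,0,0]],[4.5,[0,0,-3],[0,0,0]],[4.5,[0,0,-3],[0,0,0]],[4.5,[0,0,0],[0,0,0]]]'

```text
clock: 8.05
position: [0.4626, -0.1753, 0.1182]
ee_rot: [2.189, 2.246, 0.005]
force: [0.6, 0.9, -0.7]
width: 0.542
gripper_force: 15.0
```

Run:
```python
from h import *
p,y,R,s=pose();print(p,np.rad2deg(y),s["clock"],s["width"],s["gripper_force"])
im,_=snap("top","pics/t2.png");g=cv2.cvtColor(im,cv2.COLOR_BGR2HSV);m=cv2.inRange(g,(55,100,40),(75,255,255));m[:,:335]=0;m[:,385:]=0;m[:160]=0;m[215:]=0
q=np.argwhere(m)[:,::-1].astype(np.float32);print(len(q));B=np.array([ray("top",u,.0105) for u in cv2.boxPoints(cv2.minAreaRect(q))]);print(B.round(3),B.mean(0))
plan([((.44,-.30,.13),52),((.441,-.357,.10),70.4)],4.5)
```

```text
[ 0.46262798 -0.17534761  0.11822394] 1.467986341004453 8.05 0.542009504247456 14.996112138032913
269
[[ 0.397 -0.305  0.01 ]
 [ 0.504 -0.343  0.01 ]
 [ 0.481 -0.412  0.01 ]
 [ 0.375 -0.373  0.01 ]] [ 0.43894371 -0.35784413  0.0105    ]
[[4.5,[-1.78,-0.36,-0.19],[0.001,0.0,-0.126]],[4.5,[-1.72,-0.58,-0.19],[0.0,0.0,-0.126]],[4.5,[-1.64,-0.79,-0.19],[0.0,0.0,-0.126]],[4.5,[-1.52,-0.99,-0.19],[0.001,0.001,-0.126]],[4.5,[-1.39,-1.18,-0.2],[0.0,0.0,-0.126]]]
[[4.5,[-1.23,-1.34,-0.19],[0.001,0.001,-0.126]],[4.5,[-1.04,-1.48,-0.2],[0.0,0.0,-0.125]],[4.5,[-1.2,-1.48,1.0],[0.0,0.0,-0.107]],[4.5,[-1.03,-1.59,1.0],[0.0,0.0,-0.107]],[4.5,[-0.86,-1.7,1.0],[0.0,0.0,-0.108]]]
```

Request:
send_rows --increments '[[4.5,[-1.78,-0.36,-0.2],[0,0,-0.126]],[4.5,[-1.72,-0.58,-0.2],[0,0,-0.126]],[4.5,[-1.64,-0.79,-0.2],[0,0,-0.126]],[4.5,[-1.52,-0.99,-0.2],[0,0,-0.126]],[4.5,[-1.39,-1.18,-0.2],[0,0,-0.126]]]'

```text
clock: 8.6
position: [0.4442, -0.2642, 0.1238]
ee_rot: [-1.379, -2.821, -0.0]
force: [-0.9, 0.0, -1.1]
width: 0.541
gripper_force: 15.0
```

Request:
send_rows --increments '[[4.5,[-1.23,-1.34,-0.2],[0,0,-0.126]],[4.5,[-1.04,-1.48,-0.2],[0,0,-0.125]],[4.5,[-1.2,-1.48,1.0],[0,0,-0.107]],[4.5,[-1.03,-1.59,1.0],[0,0,-0.107]],[4.5,[-0.86,-1.7,1.0],[0,0,-0.108]]]'

```text
clock: 9.1
position: [0.4391, -0.357, 0.0973]
ee_rot: [-0.527, -3.096, -0.002]
force: [0.1, -0.5, -0.9]
width: 0.548
gripper_force: 15.0
```

Request:
send_rows --increments '[[4.5,[0,0,0],[0,0,0]]]'

```text
clock: 9.2
position: [0.4378, -0.3588, 0.0966]
ee_rot: [-0.534, -3.093, 0.0]
force: [-1.4, 1.2, -1.3]
width: 0.542
gripper_force: 15.0
```

Run:
```python
from h import *
p,y,R,s=pose();print(p,np.rad2deg(y),s["clock"],s["width"],s["joints"])
im,_=snap("wrist","pics/w3.png")
plan([((.440,-.357,.035),70.4)],4.5)
```

```text
[ 0.43782316 -0.3588299   0.09664843] 70.39279730950676 9.2 0.5422764314598736 [ 0.38125399  0.49091132  0.29209147  1.88115867 -0.18872211  0.79860659
  2.00184996]
[[4.5,[-0.08,0.04,3.11],[0.0,-0.001,-0.001]],[4.5,[-0.08,0.04,3.11],[0.0,-0.001,-0.002]]]
```

View pics/w3.png

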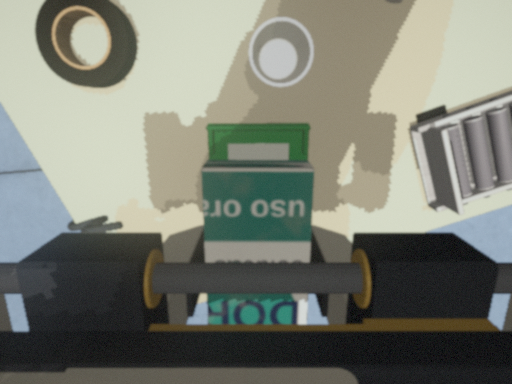

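Carton held straight above the tray (carton cols 203–312, tray 208–309), cup clear at (281,52). Lowering.

Request:
send_rows --increments '[[4.5,[-0.05,0,3],[0,0,0]],[4.5,[-0.05,0,3],[0,0,0]],[4.5,[0,0,1.2],[0,0,0]],[4.5,[0,0,0.5],[0,0,0]],[4.5,[0,0,0.3],[0,0,0]]]'

```text
clock: 9.75
position: [0.441, -0.3568, 0.0188]
ee_rot: [0.535, 3.096, 0.0]
force: [0.1, 0.8, 0.1]
width: 0.545
gripper_force: 15.0
```

Request:
send_rows --increments '[[4.5,[0,0,0.3],[0,0,0]],[4.5,[0,0,0.2],[0,0,0]],[4.5,[0,0,0],[0,0,0]]]'

```text
clock: 10.05
position: [0.4409, -0.3572, 0.0139]
ee_rot: [0.535, 3.095, -0.0]
force: [-0.2, 0.0, -0.5]
width: 0.541
gripper_force: 15.0
```

Request:
send_rows --increments '[[4.5,[0,0,0.3],[0,0,0]],[4.5,[0,0,0.2],[0,0,0]],[4.5,[0,0,0],[0,0,0]]]'

```text
clock: 10.35
position: [0.4406, -0.357, 0.0083]
ee_rot: [-0.534, -3.096, -0.0]
force: [0.2, 0.1, -0.4]
width: 0.547
gripper_force: 15.0
```

Request:
send_rows --increments '[[4.5,[0,0,0.2],[0,0,0]],[4.5,[0,0,0],[0,0,0]]]'

```text
clock: 10.55
position: [0.4409, -0.3572, 0.0072]
ee_rot: [0.535, 3.095, 0.0]
force: [-0.9, 2.1, 8.6]
width: 0.542
gripper_force: 15.0
```

Request:
send_rows --increments '[[8,[0,0,0],[0,0,0]],[8,[0,0,0],[0,0,0]],[8,[0,0,0],[0,0,0]],[8,[0,0,0],[0,0,0]],[8,[0,0,-1],[0,0,0]]]'

```text
clock: 11.05
position: [0.4399, -0.3565, 0.0158]
ee_rot: [-0.534, -3.094, -0.002]
force: [-1.0, -0.2, 0.3]
width: 0.869
gripper_force: 0.0
```

Request:
send_rows --increments '[[8,[0,0,-3],[0,0,0]],[8,[1,0,-4.5],[0,0,0]],[8,[2,0,-4.5],[0,0,0]],[6,[2,0,-4.5],[0,0,0]],[6,[0,0,0],[0,0,0]]]'

```text
clock: 11.55
position: [0.3934, -0.3422, 0.1878]
ee_rot: [0.537, 3.087, -0.005]
force: [1.6, -0.7, -0.2]
width: 0.747
gripper_force: 0.0
```

Run:
```python
from h import *
p,y,R,s=pose();print(p,np.rad2deg(y),s["clock"],s["width"])
im,c=snap("wrist","pics/w4.png")
plan([((.42,-.10,.21),40),((.44,.21,.21),80)],5,step=4.7)
```

```text
[ 0.39342271 -0.34223317  0.18780363] 70.28242452868598 11.55 0.7472987356747037
[[5,[0.94,3.93,-0.42],[0.0,0.001,0.088]],[5,[1.28,3.84,-0.42],[0.0,0.001,0.088]],[5,[1.62,3.71,-0.42],[0.0,0.001,0.088]],[5,[1.94,3.55,-0.42],[0.0,0.001,0.089]],[5,[2.24,3.37,-0.42],[0.0,0.001,0.088]]]
[[5,[2.54,3.15,-0.41],[0.001,0.001,0.089]],[5,[3.21,3.07,-0.0],[-0.0,0.0,-0.1]],[5,[2.89,3.37,-0.0],[-0.0,0.0,-0.1]],[5,[2.54,3.64,-0.0],[-0.0,0.0,-0.1]],[5,[2.16,3.88,-0.0],[-0.0,0.0,-0.1]]]
[[5,[1.76,4.07,-0.0],[-0.0,0.0,-0.099]],[5,[1.35,4.22,-0.0],[-0.0,0.0,-0.1]],[5,[0.92,4.34,-0.01],[-0.0,0.0,-0.099]]]
```

View pics/w4.png

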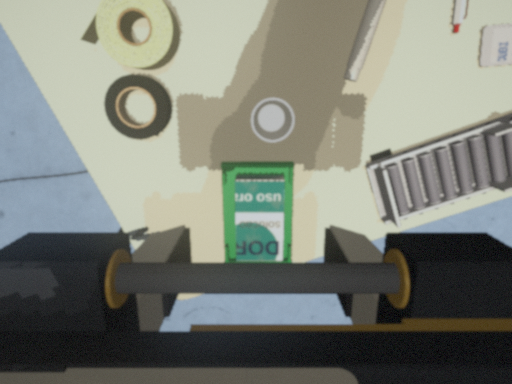

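Carton lies flat inside the tray (cols 235–284 within 222–293), cup untouched at (272,120). Now to the vials.

Run:
```python
from h import *
plan([((.43,-.05,.23),70),((.45,.30,.24),90)],5,step=4.8)
```

```text
[[5,[0.91,4.09,-0.65],[-0.0,0.001,0.001]],[5,[0.92,4.09,-0.65],[-0.0,0.001,0.001]],[5,[0.92,4.09,-0.65],[-0.0,0.001,0.001]],[5,[0.92,4.09,-0.64],[-0.0,0.001,0.001]],[5,[0.93,4.09,-0.64],[-0.0,0.001,0.001]]]
[[5,[0.94,4.09,-0.65],[-0.0,0.001,0.001]],[5,[0.93,4.09,-0.64],[-0.001,0.0,0.0]],[5,[1.26,4.2,-0.13],[0.0,0.0,-0.044]],[5,[1.08,4.25,-0.12],[0.0,0.0,-0.044]],[5,[0.89,4.29,-0.13],[0.0,0.0,-0.043]]]
[[5,[0.7,4.33,-0.12],[0.0,0.0,-0.044]],[5,[0.51,4.35,-0.13],[0.0,0.0,-0.043]],[5,[0.32,4.37,-0.12],[0.0,0.0,-0.044]],[5,[0.13,4.38,-0.13],[0.0,0.0,-0.043]],[5,[-0.05,4.38,-0.12],[0.0,0.0,-0.044]]]
```

Request:
send_rows --increments '[[5,[0.92,4.09,-0.65],[0,0,0.001]],[5,[0.92,4.09,-0.65],[0,0,0.001]],[5,[0.92,4.09,-0.65],[0,0,0.001]],[5,[0.92,4.09,-0.65],[0,0,0.001]],[5,[0.93,4.09,-0.65],[0,0,0.001]]]'

```text
clock: 12.1
position: [0.4188, -0.1303, 0.2137]
ee_rot: [-0.542, -3.093, 0.0]
force: [0.8, -0.9, -0.4]
width: 0.545
gripper_force: 0.0
```

Request:
send_rows --increments '[[5,[0.94,4.09,-0.65],[0,0,0]],[5,[0.93,4.09,-0.65],[0,0,0]],[5,[1.26,4.2,-0.1],[0,0,-0.044]],[5,[1.08,4.25,-0.1],[0,0,-0.044]],[5,[0.89,4.29,-0.1],[0,0,-0.044]]]'

```text
clock: 12.6
position: [0.436, 0.0843, 0.2295]
ee_rot: [-0.334, -3.123, 0.0]
force: [1.6, 0.5, -0.7]
width: 0.543
gripper_force: 0.0
```

Request:
send_rows --increments '[[5,[0.7,4.33,-0.1],[0,0,-0.044]],[5,[0.51,4.35,-0.1],[0,0,-0.044]],[5,[0.32,4.37,-0.1],[0,0,-0.044]],[5,[0.13,4.38,-0.1],[0,0,-0.044]],[5,[0,4.38,-0.1],[0,0,-0.044]]]'

```text
clock: 13.1
position: [0.4472, 0.303, 0.2342]
ee_rot: [0.011, -3.14, 0.001]
force: [1.2, -1.1, -0.1]
width: 0.544
gripper_force: 0.0
```

Request:
send_rows --increments '[[5,[0,0,0],[0,0,0]]]'

```text
clock: 13.2
position: [0.4458, 0.308, 0.234]
ee_rot: [0.023, -3.139, -0.004]
force: [-1.1, -0.2, -0.6]
width: 0.544
gripper_force: 0.0
```

Run:
```python
from h import *
p,y,R,s=pose();print(p,np.rad2deg(y),s["clock"],s["joints"])
im,c=snap("wrist","pics/w5.png")
for n,X in dict(ys=(.478,.452,.022),rs=(.482,.16,.022),bs=(.379,.254,.022),rv=(.472,.353,.051),yv=(.469,.255,.046),bv=(.379,.355,.051)).items(): print(n,proj(c,X).round(0))
```

```text
[0.44579201 0.30800004 0.23397788] 90.82497171580049 13.2 [-0.60460292  0.30091013 -0.12389943  1.75809934  0.03751568  1.084793
  0.84468838]
ys [381. 195.]
rs [128. 195.]
bs [208. 104.]
rv [299. 196.]
yv [207. 191.]
bv [306. 106.]
```

View pics/w5.png

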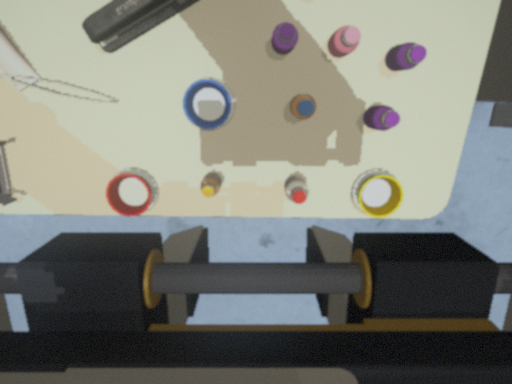

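Wrist view shows all: yellow stand (381,195), red stand (130,194), blue stand (208,104), red vial cap (299,196), yellow cap (208,191), blue cap (304,106), purple/pink look-alikes above right. All agree with the top-view points.

Run:
```python
from h import *
im=cv2.imread("pics/w5.png");p=arm.camera_params("wrist");h=cv2.cvtColor(im,cv2.COLOR_BGR2HSV)
C=dict(y=[(18,110,90),(34,255,255)],b=[(98,90,40),(125,255,255)],r=[(0,130,60),(7,255,255)])
for n,c,u,w,z in[("ys","y",(381,195),28,.022),("rs","r",(130,194),28,.022),("bs","b",(208,104),28,.022),("rv","r",(299,196),10,.053),("yv","y",(208,191),9,.047),("bv","b",(304,106),10,.053)]:
    m=cv2.inRange(h,*C[c])
    if c=="r": m|=cv2.inRange(h,(172,130,60),(180,255,255))
    k=np.zeros_like(m);x,y=u;k[y-w:y+w,x-w:x+w]=m[y-w:y+w,x-w:x+w]
    ct=np.vstack(cv2.findContours(k,cv2.RETR_EXTERNAL,cv2.CHAIN_APPROX_NONE)[0]);cc,r=cv2.minEnclosingCircle(ct)
    e=ray("wrist",(cc[0]+r,cc[1]),z,p);P=ray("wrist",cc,z,p);print(n,np.round(cc,1),round(r,1),P.round(4),"diam mm",round(2000*np.linalg.norm(e-P),1))
```

```text
ys [380.5 196. ] 22.4 [0.4798 0.4465 0.022 ] diam mm 51.6
rs [128.1 194.7] 22.1 [0.4815 0.1558 0.022 ] diam mm 51.0
bs [207.  103.5] 24.0 [0.3789 0.2496 0.022 ] diam mm 51.4
rv [298.8 196.5] 6.3 [0.4724 0.3482 0.053 ] diam mm 13.2
yv [207.9 190.7] 5.6 [0.4688 0.2516 0.047 ] diam mm 12.0
bv [305.7 107.3] 6.3 [0.3811 0.351  0.053 ] diam mm 12.3
```

Run:
```python
from h import *
p,y,R,s=pose();print(p,np.rad2deg(y))
plan([((.469,.253,.10),90),((.469,.253,.021),90)],5)
```

```text
[0.4464079  0.30439206 0.23378945] 90.60194492589444
[[5,[-0.56,-1.29,3.34],[0.0,-0.001,0.003]],[5,[-0.56,-1.29,3.34],[0.0,-0.0,0.003]],[5,[-0.56,-1.29,3.35],[0.0,-0.001,0.002]],[5,[-0.56,-1.29,3.34],[0.0,-0.0,0.003]],[5,[-0.0,0.0,3.95],[0.0,-0.0,-0.0]]]
[[5,[-0.0,0.0,3.95],[0.0,-0.0,-0.0]]]
```

Request:
send_rows --increments '[[5,[-0.56,-1.28,3.34],[0,0,0.003]],[5,[-0.56,-1.28,3.34],[0,0,0.003]],[5,[-0.56,-1.28,3.34],[0,0,0.002]],[5,[-0.56,-1.28,3.34],[0,0,0.002]],[5,[0,0,0],[0,0,0]]]'

```text
clock: 13.75
position: [0.4681, 0.2449, 0.0973]
ee_rot: [-0.014, -3.135, 0.01]
force: [0.1, -0.6, 0.0]
width: 0.538
gripper_force: 0.0
```

Run:
```python
from h import *
p,y,R,s=pose();print(p,np.rad2deg(y))
im,c=snap("wrist","pics/w6.png");print(proj(c,(.469,.253,.047)))
print(proj(c,p-np.array([0,0,.053])))
```

```text
[0.46814257 0.24490967 0.09734764] 89.474467153604
[270.44626431 214.79387736]
[258.16530884 212.33688746]
```

View pics/w6.png

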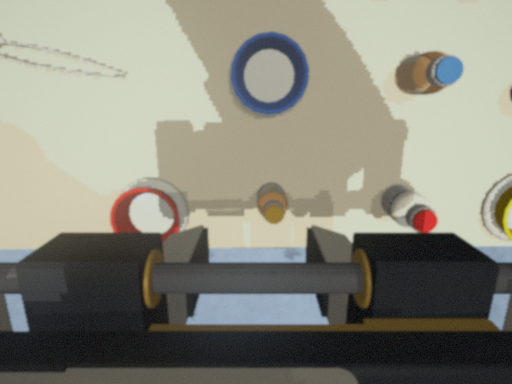

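Yellow cap at (274,212), right of the tool's centre column 258; let it settle and re-measure numerically.

Request:
send_rows --increments '[[5,[0,0,0],[0,0,0]],[5,[0,0,0],[0,0,0]]]'

```text
clock: 14.0
position: [0.4708, 0.2513, 0.1032]
ee_rot: [0.007, 3.139, 0.003]
force: [-0.3, -0.4, 0.5]
width: 0.546
gripper_force: 0.0
```

```bash
cat >> h.py <<'E'
def capdelta(f,col,z,win):
    """offset of a cap (height z) from the TCP, in tool axes cm"""
    p,y,R,s=pose();im,c=snap("wrist",f);h=cv2.cvtColor(im,cv2.COLOR_BGR2HSV)
    C=dict(y=[(15,110,60),(34,255,255)],b=[(98,90,40),(125,255,255)],r=[(0,130,60),(7,255,255)])
    m=cv2.inRange(h,*C[col])
    if col=="r": m|=cv2.inRange(h,(172,130,60),(180,255,255))
    k=np.zeros_like(m);x0,x1,y0,y1=win;k[y0:y1,x0:x1]=m[y0:y1,x0:x1];k=cv2.morphologyEx(k,cv2.MORPH_OPEN,np.ones((3,3)))
    ct=max(cv2.findContours(k,cv2.RETR_EXTERNAL,cv2.CHAIN_APPROX_NONE)[0],key=cv2.contourArea);cc,r=cv2.minEnclosingCircle(ct)
    P=ray("wrist",cc,z,c);print("px",np.round(cc,1),round(r,1),"P",P.round(4),"tcp",p.round(4),"tool cm",(R.inv().apply(P-p)*100).round(2))
E
python3 - <<'E'
from h import *
capdelta("pics/w7.png","y",.047,(240,310,180,232))
E
```

```text
px [263.2 206.4] 8.9 P [0.4681 0.2552 0.047 ] tcp [0.4708 0.2513 0.1032] tool cm [0.28 0.37 5.62]
```

Request:
send_rows --increments '[[5,[0.1,0.3,3],[0,0,0]],[5,[0,0,3],[0,0,0]],[5,[0,0,1.5],[0,0,0]],[5,[0,0,0.6],[0,0,0]],[5,[0,0,0],[0,0,0]]]'

```text
clock: 14.55
position: [0.4691, 0.2535, 0.0207]
ee_rot: [0.007, 3.141, 0.0]
force: [-0.3, 0.6, 1.0]
width: 0.547
gripper_force: 0.0
```

Request:
send_rows --increments '[[1.8,[0,0,0],[0,0,0]],[1.8,[0,0,0],[0,0,0]],[1.8,[0,0,0],[0,0,0]],[1.8,[0,0,0],[0,0,0]],[1.8,[0,0,0],[0,0,0]]]' --force 12

```text
clock: 15.05
position: [0.4694, 0.2532, 0.0208]
ee_rot: [0.008, 3.141, 0.001]
force: [-0.1, -0.5, 2.3]
width: 0.224
gripper_force: 12.0
```

Request:
send_rows --increments '[[1.8,[0,0,-1],[0,0,0]],[1.8,[0,0,-3],[0,0,0]],[1.8,[0,0,-3],[0,0,0]],[1.8,[0,0,-2],[0,0,0]],[1.8,[0,2,0],[0,0,0]]]'

```text
clock: 15.55
position: [0.4713, 0.2712, 0.114]
ee_rot: [0.014, 3.137, 0.001]
force: [0.2, -0.5, -0.2]
width: 0.229
gripper_force: 12.0
```

Request:
send_rows --increments '[[1.8,[-0.2,3.5,0],[0,0,0]],[1.8,[-0.2,3.5,0],[0,0,0]],[1.8,[-0.2,3.5,0],[0,0,0]],[1.8,[-0.2,3.5,0],[0,0,0]],[1.8,[-0.2,2.3,0],[0,0,0]]]'

```text
clock: 16.05
position: [0.4791, 0.4389, 0.1111]
ee_rot: [-0.005, -3.141, -0.002]
force: [-0.4, 0.6, 0.6]
width: 0.225
gripper_force: 12.0
```

Request:
send_rows --increments '[[1.8,[0,1,0],[0,0,0]],[1.8,[0,0.5,0],[0,0,0]],[1.8,[0,0,0],[0,0,0]],[1.8,[0,0,0],[0,0,0]],[1.8,[0,0,0],[0,0,0]]]'

```text
clock: 16.55
position: [0.4806, 0.4494, 0.1106]
ee_rot: [0.01, 3.141, -0.001]
force: [-0.4, 0.5, -0.8]
width: 0.227
gripper_force: 12.0
```

```bash
cat >> h.py <<'E'
def rim(f,col,win):
    p,y,R,s=pose();im,c=snap("wrist",f);h=cv2.cvtColor(im,cv2.COLOR_BGR2HSV)
    C=dict(y=[(18,110,60),(34,255,255)],b=[(98,90,40),(125,255,255)],r=[(0,130,60),(7,255,255)])
    m=cv2.inRange(h,*C[col])
    if col=="r": m|=cv2.inRange(h,(172,130,60),(180,255,255))
    k=np.zeros_like(m);x0,x1,y0,y1=win;k[y0:y1,x0:x1]=m[y0:y1,x0:x1]
    k=cv2.morphologyEx(k,cv2.MORPH_OPEN,np.ones((2,2)));q=np.argwhere(k)[:,::-1].astype(np.float32);cc,r=cv2.minEnclosingCircle(q)
    P=ray("wrist",cc,.022,c);e=ray("wrist",(cc[0]+r,cc[1]),.022,c);print("px",np.round(cc,1),round(r,1),"P",P.round(4),"d",round(2e3*np.linalg.norm(e-P)),"tcp",p.round(4),"tool cm",(R.inv().apply(P-p)*100).round(2),"bbox",q.min(0),q.max(0))
E
python3 - <<'E'
from h import *
rim("pics/w8.png","y",(180,340,130,300))
E
```

```text
px [258.  242.1] 78.5 P [0.5184 0.4495 0.022 ] d 125 tcp [0.4806 0.4494 0.1106] tool cm [-3.78  0.03  8.86] bbox [205. 164.] [311. 300.]
```

View pics/w8.png

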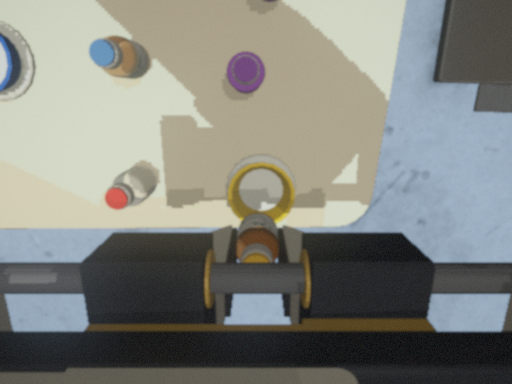

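Vial held upright; the yellow stand rim spans cols 227–296, rows 164–~227 (centre ≈ (261.5,195)).

Run:
```python
from h import *
p,y,R,s=pose();P=ray("wrist",(261.5,196),.022);print(P,p,R.inv().apply(P-p)*100,[ray("wrist",u,.022).round(4).tolist() for u in[(227,196),(296,196),(261,164)]])
```

```text
[0.47996659 0.45262333 0.022     ] [0.48053727 0.44967097 0.11062083] [0.06091843 0.29945506 8.86191593] [[0.4798, 0.4261, 0.022], [0.4801, 0.4791, 0.022], [0.455, 0.4523, 0.022]]
```

Request:
send_rows --increments '[[1.8,[0.05,0.3,1.5],[0,0,0]],[1.8,[0,0,2.5],[0,0,0]],[1.8,[0,0,2.5],[0,0,0]],[1.8,[0,0,1.2],[0,0,0]],[1.8,[0,0,0.4],[0,0,0]]]'

```text
clock: 17.1
position: [0.4787, 0.453, 0.0273]
ee_rot: [-0.008, -3.139, 0.004]
force: [0.4, 1.2, -0.4]
width: 0.224
gripper_force: 12.0
```

Request:
send_rows --increments '[[1.8,[0,0,0.2],[0,0,0]],[1.8,[0,0,0.1],[0,0,0]],[1.8,[0,0,0],[0,0,0]]]'

```text
clock: 17.4
position: [0.48, 0.4544, 0.0273]
ee_rot: [0.008, 3.141, 0.002]
force: [0.4, -0.5, 0.3]
width: 0.225
gripper_force: 12.0
```

Request:
send_rows --increments '[[1.8,[0,0,0.1],[0,0,0]],[1.8,[0,0,0.1],[0,0,0]],[1.8,[0,0,0],[0,0,0]]]'

```text
clock: 17.7
position: [0.4802, 0.4544, 0.0253]
ee_rot: [0.008, 3.14, 0.002]
force: [0.4, -0.2, 4.0]
width: 0.226
gripper_force: 12.0
```

Request:
send_rows --increments '[[1.8,[0,0,0.1],[0,0,0]],[1.8,[0,0,0],[0,0,0]]]'

```text
clock: 17.9
position: [0.4805, 0.4548, 0.0249]
ee_rot: [0.008, 3.14, 0.003]
force: [-0.5, -0.7, 9.2]
width: 0.229
gripper_force: 12.0
```

Request:
send_rows --increments '[[5,[0,0,-0.1],[0,0,0]],[5,[0,0,0],[0,0,0]],[5,[0,0,0],[0,0,0]],[5,[0,0,0],[0,0,0]],[5,[0,0,-1],[0,0,0]]]'

```text
clock: 18.4
position: [0.4788, 0.453, 0.0333]
ee_rot: [-0.008, -3.14, 0.003]
force: [0.1, -0.6, -0.5]
width: 0.539
gripper_force: 0.0
```

Request:
send_rows --increments '[[5,[0,0,-3],[0,0,0]],[5,[0,0,-3],[0,0,0]],[5,[0.2,-2.5,-1],[0,0,0]],[5,[0.2,-3.5,0],[0,0,0]],[5,[0.2,-2.5,0],[0,0,0]]]'

```text
clock: 18.9
position: [0.4735, 0.3672, 0.1056]
ee_rot: [0.009, 3.14, 0.0]
force: [0.7, -1.0, -0.9]
width: 0.543
gripper_force: 0.0
```

Request:
send_rows --increments '[[5,[0,-1.3,0],[0,0,0]],[5,[0,-0.3,0],[0,0,0]],[5,[0,0,0],[0,0,0]],[5,[0,0,0],[0,0,0]]]'

```text
clock: 19.3
position: [0.4729, 0.3547, 0.1045]
ee_rot: [0.005, 3.142, 0.002]
force: [0.1, 0.6, 0.2]
width: 0.544
gripper_force: 0.0
```

Run:
```python
from h import *
capdelta("pics/w9.png","r",.053,(200,330,150,232))
```

```text
px [255.  210.3] 9.8 P [0.4714 0.353  0.053 ] tcp [0.4729 0.3547 0.1045] tool cm [ 0.16 -0.18  5.15]
```

View pics/w9.png

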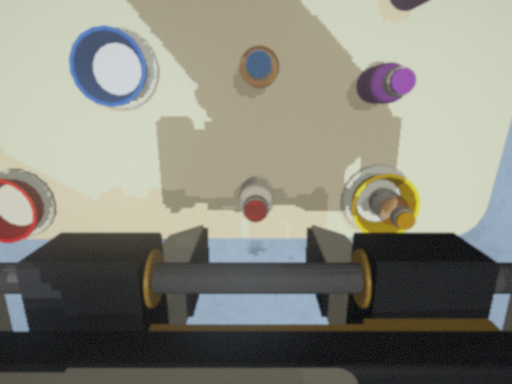

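The yellow vial stands upright in its stand (380,205); the red cap (255,210) is under the tool's axis. I keep the last picture for the end.

Request:
send_rows --increments '[[5,[0.1,-0.15,3],[0,0,0]],[5,[0,0,3],[0,0,0]],[5,[0,0,1.6],[0,0,0]],[5,[0,0,0.6],[0,0,0]],[5,[0,0,0],[0,0,0]]]'

```text
clock: 19.85
position: [0.4716, 0.352, 0.0217]
ee_rot: [-0.006, -3.14, 0.001]
force: [0.2, -1.0, 1.3]
width: 0.546
gripper_force: 0.0
```

Request:
send_rows --increments '[[2.2,[0,0,0],[0,0,0]],[2.2,[0,0,0],[0,0,0]],[2.2,[0,0,0],[0,0,0]],[2.2,[0,0,0],[0,0,0]],[2.2,[0,0,0],[0,0,0]]]'

```text
clock: 20.35
position: [0.4725, 0.3519, 0.0231]
ee_rot: [0.008, 3.141, 0.001]
force: [-0.1, 0.5, 4.2]
width: 0.27
gripper_force: 12.0
```

Request:
send_rows --increments '[[2.2,[0,0,-1],[0,0,0]],[2.2,[0,0,-3],[0,0,0]],[2.2,[0,0,-3],[0,0,0]],[2.2,[0,0,-2],[0,0,0]],[2.2,[0,-2,0],[0,0,0]]]'

```text
clock: 20.85
position: [0.4729, 0.3353, 0.1161]
ee_rot: [0.002, 3.137, 0.009]
force: [0.9, 0.8, -0.8]
width: 0.274
gripper_force: 12.0
```

Request:
send_rows --increments '[[2.2,[-0.2,-3.5,0],[0,0,0]],[2.2,[-0.2,-3.5,0],[0,0,0]],[2.2,[-0.2,-3.5,0],[0,0,0]],[2.2,[-0.2,-3.5,0],[0,0,0]],[2.2,[-0.1,-2,0],[0,0,0]]]'

```text
clock: 21.35
position: [0.4795, 0.1669, 0.1121]
ee_rot: [-0.013, -3.14, 0.003]
force: [-0.1, 1.1, -0.0]
width: 0.271
gripper_force: 12.0
```

Request:
send_rows --increments '[[2.2,[0,-1,0],[0,0,0]],[2.2,[0,-0.3,0],[0,0,0]],[2.2,[0,0,0],[0,0,0]],[2.2,[0,0,0],[0,0,0]]]'

```text
clock: 21.75
position: [0.48, 0.1598, 0.1124]
ee_rot: [0.005, 3.142, 0.001]
force: [1.0, 0.0, 0.0]
width: 0.27
gripper_force: 12.0
```

Run:
```python
from h import *
p,y,R,s=pose();im,c=snap("wrist","pics/w10.png");h=cv2.cvtColor(im,cv2.COLOR_BGR2HSV)
m=cv2.inRange(h,(0,130,60),(7,255,255))|cv2.inRange(h,(172,130,60),(180,255,255));m[220:]=0;m[:130]=0
q=np.argwhere(m);q=q[(q[:,1]>180)&(q[:,1]<340)];a=q.min(0);b=q.max(0);print(a,b)
u0,u1=a[1],b[1];P=(ray("wrist",(u0,195),.022,c)+ray("wrist",(u1,195),.022,c))/2;t=ray("wrist",((u0+u1)/2,a[0]),.022,c)
print(P,t,p,s["width"],"centre from top edge:",t+[.0265,0,0])
```

```text
[167 225] [219 290]
[0.47914067 0.15975301 0.022     ] [0.45713222 0.15980546 0.022     ] [0.48003234 0.15975449 0.11242601] 0.26965671066221697 centre from top edge: [0.48363222 0.15980546 0.022     ]
```

Request:
send_rows --increments '[[2.2,[-0.2,0,1.5],[0,0,0]],[2.2,[0,0,2.5],[0,0,0]],[2.2,[0,0,2.5],[0,0,0]],[2.2,[0,0,1.2],[0,0,0]],[2.2,[0,0,0.4],[0,0,0]]]'

```text
clock: 22.3
position: [0.4813, 0.1589, 0.0303]
ee_rot: [-0.006, -3.14, 0.001]
force: [-0.2, -0.1, -0.6]
width: 0.268
gripper_force: 12.0
```

Request:
send_rows --increments '[[2.2,[0,0,0.2],[0,0,0]],[2.2,[0,0,0.1],[0,0,0]],[2.2,[0,0,0.1],[0,0,0]],[2.2,[0,0,0],[0,0,0]]]'

```text
clock: 22.7
position: [0.4826, 0.1586, 0.028]
ee_rot: [0.008, 3.141, 0.001]
force: [-0.1, 0.4, -0.8]
width: 0.273
gripper_force: 12.0
```

Request:
send_rows --increments '[[2.2,[0,0,0.1],[0,0,0]],[2.2,[0,0,0.1],[0,0,0]],[2.2,[0,0,0],[0,0,0]]]'

```text
clock: 23.0
position: [0.4829, 0.1593, 0.0266]
ee_rot: [0.007, 3.14, 0.002]
force: [-2.6, 0.9, 11.8]
width: 0.272
gripper_force: 12.0
```

Request:
send_rows --increments '[[5,[0,0,-0.1],[0,0,0]],[5,[0,0,0],[0,0,0]],[5,[0,0,0],[0,0,0]],[5,[0,0,0],[0,0,0]],[5,[0,0,-1],[0,0,0]]]'

```text
clock: 23.5
position: [0.4813, 0.158, 0.0357]
ee_rot: [-0.008, -3.139, 0.001]
force: [0.1, 0.4, 0.1]
width: 0.545
gripper_force: 0.0
```

Request:
send_rows --increments '[[5,[0,0,-3],[0,0,0]],[5,[0,0,-3],[0,0,0]],[5,[1,2,-1],[0,0,0]],[5,[2,3.5,0],[0,0,0]],[5,[2,3.5,0],[0,0,0]]]'

```text
clock: 24.0
position: [0.4328, 0.2494, 0.1078]
ee_rot: [0.011, 3.14, 0.001]
force: [0.7, 1.6, 0.1]
width: 0.544
gripper_force: 0.0
```

Request:
send_rows --increments '[[5,[2,3.5,0],[0,0,0]],[5,[1.7,3.5,0],[0,0,0]],[5,[1.1,2.2,0],[0,0,0]],[5,[0.4,1,0],[0,0,0]],[5,[0,0.3,0],[0,0,0]]]'

```text
clock: 24.5
position: [0.3807, 0.3547, 0.1068]
ee_rot: [0.005, 3.141, 0.0]
force: [0.5, -0.2, 1.1]
width: 0.541
gripper_force: 0.0
```

Request:
send_rows --increments '[[5,[0,0,0],[0,0,0]],[5,[0,0,0],[0,0,0]]]'

```text
clock: 24.7
position: [0.3821, 0.3523, 0.1064]
ee_rot: [0.011, 3.141, -0.001]
force: [0.0, -0.7, -0.3]
width: 0.544
gripper_force: 0.0
```

Run:
```python
from h import *
capdelta("pics/w11.png","b",.053,(200,330,150,232))
```

```text
Traceback (most recent call last):
  File "h.py", line 35, in capdelta
    ct=max(cv2.findContours(k,cv2.RETR_EXTERNAL,cv2.CHAIN_APPROX_NONE)[0],key=cv2.contourArea);cc,r=cv2.minEnclosingCircle(ct)
ValueError: max() iterable argument is empty
```

Run:
```python
from h import *
im=cv2.imread("pics/w11.png");h=cv2.cvtColor(im,cv2.COLOR_BGR2HSV);p,y,R,s=pose();print(proj(arm.camera_params("wrist"),(.38,.354,.053)))
for r in range(185,232,5): print(r,[tuple(int(v) for v in h[r,c]) for c in range(240,285,6)])
```

```text
[260.26786586 208.67276525]
185 [(23, 45, 170), (22, 52, 143), (18, 88, 122), (16, 112, 150), (16, 117, 151), (16, 114, 141), (21, 49, 124), (22, 49, 171)]
190 [(22, 48, 164), (21, 60, 137), (17, 120, 151), (17, 121, 152), (16, 116, 150), (16, 124, 152), (17, 110, 144), (23, 49, 151)]
195 [(22, 50, 154), (18, 94, 139), (16, 114, 145), (20, 32, 121), (20, 19, 120), (19, 60, 115), (16, 121, 150), (21, 49, 146)]
200 [(24, 49, 146), (18, 100, 143), (19, 41, 118), (106, 81, 120), (106, 78, 111), (103, 35, 102), (15, 109, 133), (22, 50, 149)]
205 [(23, 52, 147), (22, 52, 196), (106, 35, 110), (105, 84, 115), (107, 80, 111), (108, 76, 114), (16, 91, 126), (24, 38, 210)]
210 [(24, 40, 193), (24, 39, 210), (96, 22, 114), (104, 75, 112), (106, 82, 115), (105, 78, 114), (22, 48, 192), (24, 38, 210)]
215 [(24, 39, 210), (24, 36, 211), (26, 38, 197), (107, 66, 112), (107, 78, 111), (100, 13, 122), (23, 39, 211), (25, 38, 209)]
220 [(30, 27, 211), (34, 26, 213), (25, 40, 211), (24, 38, 208), (25, 36, 203), (24, 38, 209), (24, 38, 210), (25, 36, 210)]
225 [(29, 28, 210), (33, 25, 213), (23, 39, 210), (25, 38, 209), (24, 38, 210), (24, 39, 210), (25, 39, 210), (24, 37, 211)]
230 [(27, 28, 211), (33, 23, 212), (24, 38, 210), (24, 37, 211), (23, 39, 210), (24, 39, 211), (25, 38, 210), (24, 39, 211)]
```

Cap (hue 106 = blue, over amber hue 16) is at (262,208), within 1–2 px of the prediction. Grasp it.

Request:
send_rows --increments '[[5,[0.2,0.2,3],[0,0,0]],[5,[0,0,3],[0,0,0]],[5,[0,0,1.8],[0,0,0]],[5,[0,0,0.6],[0,0,0]],[5,[0,0,0],[0,0,0]]]'

```text
clock: 25.25
position: [0.3793, 0.3548, 0.022]
ee_rot: [-0.01, -3.141, 0.002]
force: [0.4, 0.2, 0.0]
width: 0.546
gripper_force: 0.0
```

Request:
send_rows --increments '[[2.2,[0,0,0],[0,0,0]],[2.2,[0,0,0],[0,0,0]],[2.2,[0,0,0],[0,0,0]],[2.2,[0,0,0],[0,0,0]],[2.2,[0,0,0],[0,0,0]]]'

```text
clock: 25.75
position: [0.3795, 0.3563, 0.023]
ee_rot: [0.008, 3.141, 0.001]
force: [0.3, 0.1, 4.9]
width: 0.269
gripper_force: 12.0
```

Request:
send_rows --increments '[[2.2,[0,0,-1],[0,0,0]],[2.2,[0,0,-3],[0,0,0]],[2.2,[0,0,-3],[0,0,0]],[2.2,[0,0,-2],[0,0,0]],[2.2,[0,-2,0],[0,0,0]]]'

```text
clock: 26.25
position: [0.38, 0.3398, 0.116]
ee_rot: [0.003, 3.138, 0.009]
force: [0.5, -0.7, -0.7]
width: 0.27
gripper_force: 12.0
```

Request:
send_rows --increments '[[2.2,[0,-3,0],[0,0,0]],[2.2,[0,-3,0],[0,0,0]],[2.2,[0,-1.5,0],[0,0,0]],[2.2,[0,-0.5,0],[0,0,0]],[2.2,[0,0,0],[0,0,0]]]'

```text
clock: 26.75
position: [0.3789, 0.2562, 0.1128]
ee_rot: [0.009, 3.141, 0.001]
force: [-0.0, 0.5, -0.7]
width: 0.268
gripper_force: 12.0
```

Request:
send_rows --increments '[[2.2,[0,0,0],[0,0,0]],[2.2,[0,0,0],[0,0,0]]]'

```text
clock: 26.95
position: [0.3786, 0.2573, 0.1125]
ee_rot: [0.005, 3.141, 0.001]
force: [0.4, -0.3, -0.1]
width: 0.269
gripper_force: 12.0
```

Run:
```python
from h import *
p,y,R,s=pose();im,c=snap("wrist","pics/w12.png");h=cv2.cvtColor(im,cv2.COLOR_BGR2HSV)
m=cv2.inRange(h,(98,70,40),(125,255,255));m[220:]=0;m[:130]=0
q=np.argwhere(m);q=q[(q[:,1]>180)&(q[:,1]<340)];a=q.min(0);b=q.max(0);print(a,b)
u0,u1=a[1],b[1];P=(ray("wrist",(u0,195),.022,c)+ray("wrist",(u1,195),.022,c))/2;t=ray("wrist",((u0+u1)/2,a[0]),.022,c)
print(P,p,s["width"],"from top edge:",t+[.0265,0,0])
```

```text
[165 220] [219 284]
[0.37777057 0.25302879 0.022     ] [0.37860339 0.25732019 0.1124535 ] 0.26896335058752807 from top edge: [0.38072266 0.25319274 0.022     ]
```

Stand centre (0.379, 0.253), agreeing with the top view; shift y −0.4 and lower.

Request:
send_rows --increments '[[2.2,[-0.1,-0.4,1.5],[0,0,0]],[2.2,[0,0,2.5],[0,0,0]],[2.2,[0,0,2.5],[0,0,0]],[2.2,[0,0,1.2],[0,0,0]],[2.2,[0,0,0.4],[0,0,0]]]'

```text
clock: 27.5
position: [0.3788, 0.2521, 0.0301]
ee_rot: [-0.006, -3.14, 0.002]
force: [0.3, 0.2, 1.1]
width: 0.268
gripper_force: 12.0
```

Request:
send_rows --increments '[[2.2,[0,0,0.2],[0,0,0]],[2.2,[0,0,0.1],[0,0,0]],[2.2,[0,0,0.1],[0,0,0]],[2.2,[0,0,0.1],[0,0,0]],[2.2,[0,0,0],[0,0,0]]]'

```text
clock: 28.0
position: [0.3801, 0.2526, 0.0273]
ee_rot: [0.008, 3.14, 0.002]
force: [-0.2, 0.0, 6.9]
width: 0.268
gripper_force: 12.0
```

Contact. Release, rise, move back for the final look.

Request:
send_rows --increments '[[5,[0,0,-0.1],[0,0,0]],[5,[0,0,0],[0,0,0]],[5,[0,0,0],[0,0,0]],[5,[0,0,0],[0,0,0]],[5,[0,0,-1],[0,0,0]]]'

```text
clock: 28.5
position: [0.3789, 0.2514, 0.0369]
ee_rot: [-0.007, -3.14, 0.002]
force: [0.5, -0.0, 0.5]
width: 0.544
gripper_force: 0.0
```

Request:
send_rows --increments '[[5,[0,0,-3],[0,0,0]],[5,[0,0,-4],[0,0,0]],[5,[-1,1,-4.5],[0,0,0]],[5,[-2,1,-4.5],[0,0,0]],[5,[-1.5,1,-2],[0,0,0]]]'

```text
clock: 29.0
position: [0.4266, 0.2828, 0.2225]
ee_rot: [0.008, 3.137, 0.006]
force: [-0.1, 0.2, -0.8]
width: 0.544
gripper_force: 0.0
```

Request:
send_rows --increments '[[5,[0,0,0],[0,0,0]],[5,[0,0,0],[0,0,0]],[5,[0,0,0],[0,0,0]],[5,[0,0,0],[0,0,0]]]'

```text
clock: 29.4
position: [0.4235, 0.2808, 0.2161]
ee_rot: [-0.007, -3.14, 0.002]
force: [0.1, -0.5, 0.4]
width: 0.547
gripper_force: 0.0
```

Run:
```python
from h import *
a,_=snap("wrist","pics/w13.png");b,_=snap("top","pics/t3.png")
b=cv2.resize(b[160:225,240:385],None,fx=3.6,fy=3.6,interpolation=cv2.INTER_CUBIC)[:,:512]
cv2.imwrite("pics/end.png",np.vstack([a,b]))
```

```text
(no output)
```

View pics/end.png

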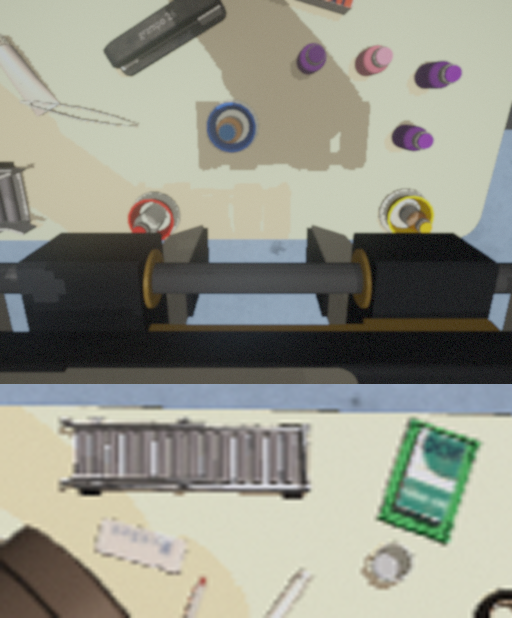

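All three vials stand in their stands (blue (231,127), red (152,217), yellow (409,213)), the carton lies in the tray and the cup is in its place.

```bash
python3 -c "
from cell import arm
print(arm.sign_off())"
```

```text
the job is handed in; nothing more can be done
None
```

The order is done and handed in at about 29 s: the carton was pushed to the end stop, lifted off there and laid flat in the green tray. The three vials are upright in the stands of their cap colours, and the dosing cup was left where it stood.

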